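# Release the latched channel key

### The arm

A 6-joint arm with a two-finger parallel gripper is mounted at the origin on the work surface. World frame = base frame: x ahead of the robot, y to its left, z up, the work surface at z = 0. Lengths are in m, angles in rad, forces in N, time in s.
With the tool pointing down it reaches from about 0.3 to 0.875 m from the base axis. Payload 6.4 kg.
Tool frame: the origin (TCP) lies midway between the tips of the shut fingers; the grasp point (between the pads) lies ctrl.grip_point_offset behind it (ctrl.grip_point_offset is the distance from the TCP to the grasp point, in m); z points along the fingers, y is the direction in which the jaws open and shut (so a half turn about z gives the same grasp; the last joint's range is limited). The gripper opens to 85 mm and grips with 20 to 120 N. Pads are 22 mm wide; open, the fingers measure 114 mm over their backs; the gripper's body (76 mm by 85 mm) begins 54 mm behind the grasp point. The pads swing forward as they close: fully open they stand 13 mm farther back than shut.
Start: joints at [0.963, 0.181, 1.607, -0, 1.354, -0.206], TCP at [0.225, 0.529, 0.231] pointing down, gripper open.
Joint ranges: [-2.99, 2.99], [-0.89, 2.07], [0.3, 2.58], [-1.14, 4.28], [0, 2.63], [-3.12, 3.12]. Speed limits (rad/s): [2.57, 2.57, 3.01, 3.14, 3.14, 3.14].

### API

Orientations are given as a unit quaternion [w, x, y, z].
In Python, from bench import ctrl, viewer gives the robot as it stands.
- The arm moves only by the shell command python3 -m handwheel 'ROWS' [OPENING]. ROWS is JSON, a list of rows, each an object with "travel": the shift along the tool's x, y, z as a fraction of full scale, a list of three; "dr": the turn, a rotation vector about the tool's x, y, z as a fraction of full scale, a list of three. A call has 1 to 20 rows; each row shifts and turns the pose as measured when the row begins, along the tool's axes as they then stand; what a row does not reach is not made up. Full scale, the value 1, is 150 mm for a shift and 30 degrees for a turn. A row lasts 1/12 s, in which the tool goes at most 41.7 mm and 7.16 degrees, less where a joint would pass 70% of its speed; a pose out of reach is approached as far as the arm can. A call with a number of a shift or a turn outside -1 to 1 is refused whole. A call with a gripper value outside its range is refused whole. OPENING is the opening, from -1 (shut) to 1 (fully open), set as the call begins (- or left out, the last holds). The fingers move at their own pace and stop on an object; the grip force is fixed at half the most. Time passes only in rows, so rows that do not move let the fingers close. It gives the time, the measured TCP pose, the force and the opening at its end, in the units of the state.
- ctrl.get_obs(): the state, without advancing time (a new reading comes with each control period).
- viewer.camera(name): name is "scene" or "side" or "wrist"; returns the picture (480x640x3 uint8, red, green, blue); there is no depth.
- viewer.get_calibration(name): a dict with "camera_matrix" (3x3 intrinsics, pixels), "R" (3x3) and "t" (3): a world point X has camera coordinates R X + t. Camera axes: x right, y down, z forward; pixel columns grow to the right and rows downward; lengths in m; the calibration is good to about 2 mm. A picture is of the moment at which its call begins: read the wrist's pose just before it. get_calibration takes no time and is no camera call; for the wrist camera it gives the pose at the moment of the call.
- ctrl.hand_in(): hands the job in, once; it reports no verdict.
The state is a dict: "time_s": time; "q": joint angles; "dq": joint speeds; "joint_efforts": joint torques, N m; "eef_pos": TCP position; "eef_rot": TCP orientation; "wrist_force": force on the tool from outside, world axes, zero at the start; "torque": the same for the moment, N m; "opening": opening from 0.0 (shut) to 1.0 (fully open).
Only numpy, scipy, OpenCV 4.12 (cv2) and the standard library are available. Lean on these libraries where they do the work, as an engineer would, in place of code of your own. Each camera call takes 0.05 s, during which the arm holds its last target. There are 200 camera calls.

### The job

One of the four identical keys on the guitar switch unit has been left latched down. With the fingertips, tap all four keys lightly, one after the other, beginning at the end with the round knob, not hard enough to push one well down or to let the latched one go; then press the latched key right down and let go so that it springs up and all four keys stand level. Only touch and press the keys: leave the other things on the bench standing where they are, neither lifted nor shoved.

Things in the scene. Friction and masses are not known exactly. Their poses are not given: they have to be found in the camera images.
- unit: fixed metal switch unit, 130 (x) by 290 mm (y), top plate 45 mm high. Origin on the table, z up. Key centres in its frame: x = -20, y = +90, +30, -30, -90 mm. Past the first key, at x = -20, y = +142, a fixed round black knob, 22 mm across, top 63 mm above the table, marks the end on the robot's left. Yaw within 0.4 rad
- key_1: first (nearest the knob) key, black cap 34 x 32 mm; origin at the centre of its top face, moves with it, z up. Slides straight down, 12.5 mm in all. Top 61 mm above the table when up, 55 mm when latched. Exactly one of the four is latched at the start; all four work alike.
- key_2: second key, black cap 34 x 32 mm; origin at the centre of its top face, moves with it, z up. Slides straight down, 12.5 mm in all. Top 61 mm above the table when up, 55 mm when latched. An unlatched key gives from 1.6 N (spring 0.2 N/mm) and returns by itself.
- key_3: third key, black cap 34 x 32 mm; origin at the centre of its top face, moves with it, z up. Slides straight down, 12.5 mm in all. Top 61 mm above the table when up, 55 mm when latched. A latched key does not move under a tap of less than about 2.8 N.
- key_4: fourth (at the plain end) key, black cap 34 x 32 mm; origin at the centre of its top face, moves with it, z up. Slides straight down, 12.5 mm in all. Top 61 mm above the table when up, 55 mm when latched. A latched key lets go once its top is pushed down to 50 mm or lower (5 to 8 N), rises when the finger leaves, and does not latch again.
- spare_knob: bystander: small loose brass control knob, 20 mm across, 13 mm high, standing on the unit's top behind the keys; origin at its underside
- pedal: bystander: loose green effects pedal, 115 x 68 x 42 mm plus knobs (54 mm high), beside the unit's plain end; origin at its underside
- glass_slide: bystander: upright loose glass tube, 28 mm across, 60 mm high, behind the unit; origin at its underside
- pick_tin: bystander: loose round steel tin, 52 mm across, 22 mm high, in front of the unit; origin at its underside
- string_winder: bystander: loose blue plastic string winder, about 105 mm long, 40 mm high, behind the unit; origin at its underside
- screwdriver: bystander: screwdriver lying loose in front of the unit; origin at its underside
- polish: bystander: white bottle, 64 mm across, 170 mm high, at the left of the table; origin at its underside
- spray_can: bystander: red can, 66 mm across, 150 mm high, at the right of the table; origin at its underside

How it is judged:
On the way, in this order (a step that is already met when the one before it is completed fails the run):
1. the first (nearest the knob) key has been tapped with the fingers (contact force between the fingers and key_1 above 0.3 N), for 0.02 s.
2. the second key has been tapped with the fingers (contact force between the fingers and key_2 above 0.3 N), for 0.02 s.
3. the third key has been tapped with the fingers (contact force between the fingers and key_3 above 0.3 N), for 0.02 s.
4. the fourth (at the plain end) key has been tapped with the fingers (contact force between the fingers and key_4 above 0.3 N), for 0.02 s.
5. the latched key has been released: all four key tops stand at the up height (z of each of key_1, key_2, key_3, key_4 in the frame of unit above 0.0593 m), for 0.2 s.
At the end, for the whole second after the job is handed in: all four key tops stand up, within 1.7 mm of the up height (61 mm above the table) (all of step 5); the robot touches nothing.
It fails at once if an unlatched key is pushed down more than 4.8 mm while another key is down (a tap must be light) (z of each of key_2, key_1 in the frame of unit below 0.0562 m or z of each of key_3, key_1 in the frame of unit below 0.0562 m or z of each of key_3, key_2 in the frame of unit below 0.0562 m or z of each of key_4, key_1 in the frame of unit below 0.0562 m or z of each of key_4, key_2 in the frame of unit below 0.0562 m or z of each of key_4, key_3 in the frame of unit below 0.0562 m).
It fails at once if a bystander is shoved, knocked over, lifted or carried off (moved more than 20 mm, or an upright one tipped more than 0.4 rad) (distance of any of spare_knob, pedal, glass_slide, pick_tin, string_winder, screwdriver, polish, spray_can from where it was at the start of the episode above 0.02 m or angle between any of glass_slide, polish, spray_can, pedal's own z axis and vertical above 0.4 rad).
It also fails if it takes over 51 s, if anything falls off the work surface, if the arm or the gripper's body presses on something with over 40 N, if the wrist force passes 120 N, or if a joint passes its speed limit or range.

## Working session

There is one attempt and no reset: what is moved stays moved. The work goes in short steps, Python scripts to look and compute and a shell command to move; the robot and the scene stay as the last step left them, time stands still between calls to the robot, and variables do not carry over. Pictures are saved under pics/ and viewed, about 8 in all and at most 12, crops included, and the job is handed in when it is done.

```bash
ls; mkdir -p pics; python3 - <<'E'
from bench import ctrl, viewer
import cv2
print(ctrl.get_obs(), ctrl.grip_point_offset)
for n in ["scene","side"]:
    im=viewer.camera(n); cv2.imwrite(f"pics/{n}0.png",im[:,:,::-1]); c=viewer.get_calibration(n); print(n,c)
E
```

```text
pics
{'time_s': 0.0, 'q': array([ 9.62678711e-01,  1.81557206e-01,  1.60799437e+00,  6.07241900e-06,
        1.35381058e+00, -2.06279758e-01]), 'dq': array([ 9.95016549e-04,  2.69681523e-04,  9.57414257e-07, -9.23406781e-04,
        1.97770773e-03,  1.22203000e-03]), 'joint_efforts': array([-1.39409582e-03, -4.44892538e+01, -3.51322281e+01, -4.50273492e-04,
        9.50037036e-03, -2.13994804e-05]), 'eef_pos': array([0.2245389 , 0.52874866, 0.23038166]), 'eef_rot': array([-3.53116792e-04,  1.99570423e-01,  9.79883087e-01, -8.11232386e-04]), 'wrist_force': array([0.0301478 , 0.10438323, 0.17617885]), 'torque': array([ 0.01605801,  0.04740785, -0.01117917]), 'opening': 0.9998339081057962} 0.0187
scene {'camera_matrix': array([[551.99311839,   0.        , 320.63082288],
       [  0.        , 551.99311839, 247.53085624],
       [  0.        ,   0.        ,   1.        ]]), 'R': array([[-0.78036562,  0.624987  ,  0.02051225],
       [ 0.33576354,  0.44645982, -0.82941936],
       [-0.52753422, -0.64036308, -0.55824974]]), 't': array([ 0.39874097, -0.10653497,  1.62029904])}
side {'camera_matrix': array([[473.67368138,   0.        , 324.13175217],
       [  0.        , 473.67368138, 236.13293001],
       [  0.        ,   0.        ,   1.        ]]), 'R': array([[ 0.77522371, -0.63168453, -0.00168573],
       [-0.46001741, -0.56271537, -0.68682996],
       [ 0.43291128,  0.53322234, -0.72681618]]), 't': array([-0.39871211,  0.2961368 ,  0.94343779])}
```

View pics/scene0.png

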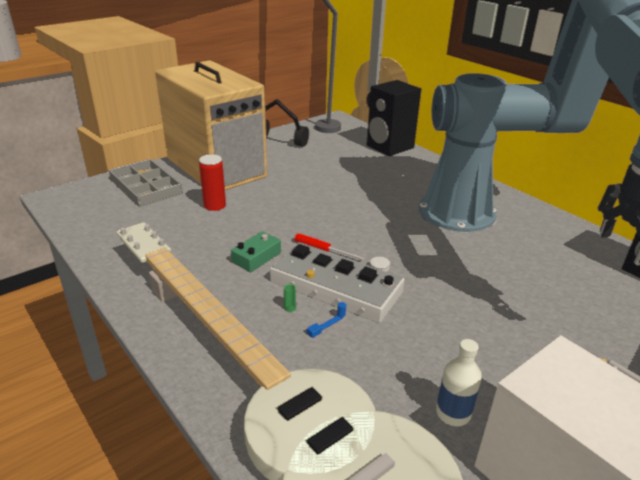

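View pics/side0.png

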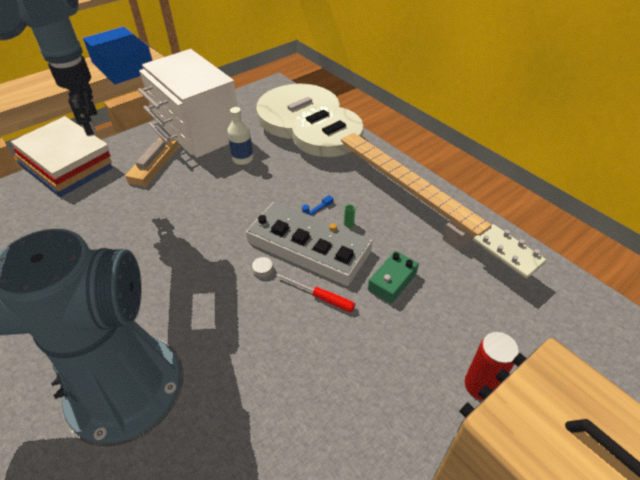

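The keys show in the side view at about (280,228), (301,237), (322,246) and (345,255), with the round knob at (262,219). In the scene view they run from (368,275) to (300,252). Next I measure by casting rays.

```bash
cat > h.py <<'E'
import numpy as np, cv2
def ray(c,uv,z):
    d=c["R"].T@np.linalg.solve(c["camera_matrix"],[uv[0],uv[1],1]); o=-c["R"].T@c["t"]
    return o+d*(z-o[2])/d[2]
def blobs(im,roi,thr=45,amin=20):
    x0,y0,x1,y1=roi; m=(im[y0:y1,x0:x1].max(2)<thr).astype(np.uint8)
    n,l,s,ce=cv2.connectedComponentsWithStats(m)
    return [(ce[i]+[x0,y0],s[i,4],s[i,:4]+[x0,y0,0,0]) for i in range(1,n) if s[i,4]>=amin]
E
python3 - <<'E'
from bench import viewer; from h import *
np.set_printoptions(precision=4,suppress=True)
for n,roi in [("side",(250,205,360,268)),("scene",(288,240,400,290))]:
    im=cv2.imread(f"pics/{n}0.png"); c=viewer.get_calibration(n)
    for b in blobs(im,roi): print(n,b[0],b[1],b[2],ray(c,b[0],.058)[:2])
c=viewer.get_calibration("wrist"); print(c)
E
```

```text
side [261.9362 219.383 ] 47 [259 216   7   8] [0.4477 0.1638]
side [279.7    228.3222] 180 [271 221  18  16] [0.4638 0.1103]
side [300.5319 236.7606] 188 [292 229  18  16] [0.4862 0.0553]
side [322.1491 246.5155] 161 [313 240  18  14] [ 0.5066 -0.0022]
side [344.4724 254.9849] 199 [336 247  18  17] [ 0.53   -0.0557]
scene [300.4082 251.3061] 147 [292 245  17  13] [ 0.5421 -0.0409]
scene [322.041  259.9344] 122 [314 255  17  11] [0.523  0.0185]
scene [344.1557 266.5569] 167 [336 260  17  14] [0.4987 0.0701]
scene [367.3195 274.5858] 169 [359 268  17  14] [0.4769 0.1256]
scene [388.1333 279.9778] 45 [385 277   7   7] [0.4533 0.1688]
{'camera_matrix': array([[404.3364,   0.    , 323.4184],
       [  0.    , 404.3364, 239.7381],
       [  0.    ,   0.    ,   1.    ]]), 'R': array([[ 0.3919,  0.92  , -0.001 ],
       [ 0.8755, -0.3726,  0.3076],
       [ 0.2826, -0.1214, -0.9515]]), 't': array([-0.5749, -0.0388,  0.3803])}
```

In both views key 3 has the smallest dark area (161 against 180–199, and 122 against 147–169), so it is probably the latched one. Now I go over the unit for a wrist look.

```bash
python3 -m handwheel '[{"travel":[-0.2,-0.154,0],"dr":[0,0,0]},{"travel":[-0.2,-0.154,0],"dr":[0,0,0]},{"travel":[-0.2,-0.154,0],"dr":[0,0,0]},{"travel":[-0.2,-0.154,0],"dr":[0,0,0]},{"travel":[-0.2,-0.154,0],"dr":[0,0,0]},{"travel":[-0.2,-0.154,0],"dr":[0,0,0]},{"travel":[-0.2,-0.154,0],"dr":[0,0,0]},{"travel":[-0.2,-0.154,0],"dr":[0,0,0]},{"travel":[-0.2,-0.154,0],"dr":[0,0,0]},{"travel":[-0.2,-0.154,0],"dr":[0,0,0]},{"travel":[-0.2,-0.154,0],"dr":[0,0,0]},{"travel":[-0.2,-0.154,0],"dr":[0,0,0]},{"travel":[-0.2,-0.154,0],"dr":[0,0,0]},{"travel":[-0.2,-0.154,0],"dr":[0,0,0]},{"travel":[-0.2,-0.154,0],"dr":[0,0,0]}]' -1
python3 -m handwheel '[{"travel":[0,0,0],"dr":[0,0,-0.21]},{"travel":[0,0,0],"dr":[0,0,-0.21]},{"travel":[0,0,0],"dr":[0,0,-0.21]},{"travel":[0,0,0],"dr":[0,0,-0.21]},{"travel":[0,0,0],"dr":[0,0,-0.21]},{"travel":[0,0,0],"dr":[0,0,-0.21]},{"travel":[0,0,0],"dr":[0,0,-0.21]},{"travel":[0,0,0],"dr":[0,0,0]},{"travel":[0,0,0],"dr":[0,0,0]}]'
cat > look.py <<'E'
import sys
from bench import ctrl,viewer; from h import *
np.set_printoptions(precision=4,suppress=True)
from scipy.spatial.transform import Rotation as Ro
o=ctrl.get_obs(); c=viewer.get_calibration("wrist"); im=viewer.camera("wrist")
cv2.imwrite(f"pics/{sys.argv[1]}.png",im[:,:,::-1])
w,x,y,z=o["eef_rot"]; print(o["time_s"],o["eef_pos"],o["wrist_force"]); print(Ro.from_quat([x,y,z,w]).as_matrix())
for b in blobs(im,(0,0,640,480),40,150): print(b[0],b[1],b[2],ray(c,b[0],.061)[:2])
E
python3 look.py w1
```

```text
time_s: 1.35
eef_pos: [0.5083, 0.0175, 0.2248]
eef_rot: [-0.003, 0.193, 0.981, -0.002]
wrist_force: [0.4, 0.1, -0.3]
opening: 0.0
time_s: 2.1
eef_pos: [0.5096, 0.007, 0.2204]
eef_rot: [-0.007, -0.2, 0.98, 0.0]
wrist_force: [-0.3, 0.4, -0.7]
opening: -0.001
2.1 [0.5096 0.007  0.2204] [-0.3108  0.4463 -0.6538]
[[-0.9203 -0.391  -0.0143]
 [-0.391   0.9204 -0.0025]
 [ 0.0141  0.0033 -0.9999]]
[245.8306 218.8095] 2178 [223 194  48  50] [ 0.5321 -0.047 ]
[319.9598 220.0955] 2063 [298 197  47  47] [0.5108 0.0061]
[393.4797 222.1464] 2049 [371 198  49  50] [0.4901 0.0592]
[460.3549 219.3279] 1037 [443 199  54  50] [0.4679 0.1059]
[529.7692 224.7962] 260 [521 215  29  28] [0.4507 0.1578]
[ 77.5991 274.4522] 429 [ 65 264  27  22] [ 0.6282 -0.1559]
[121.0697 281.3383] 402 [109 271  25  22] [ 0.6205 -0.1222]
[323.2273 425.2797] 51040 [ 12 299 625 181] [0.6878 0.0839]
```

View pics/w1.png

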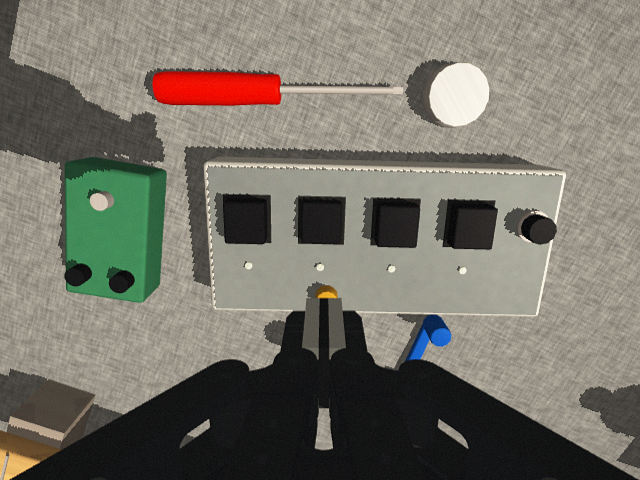

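The wrist view shows the keys at about (470,224) for key 1 beside the knob, then (393,222), (320,220) and (246,219). The brass knob is at (326,292), behind the keys. The positions agree to within 5 mm with the other two views, so I go above key 1.

```bash
python3 -m handwheel '[{"travel":[-0.01,0.193,0],"dr":[0,0,0]},{"travel":[-0.01,0.193,0],"dr":[0,0,0]},{"travel":[-0.01,0.193,0],"dr":[0,0,0]},{"travel":[-0.01,0.193,0],"dr":[0,0,0]},{"travel":[0,0,0.2],"dr":[0,0,0]},{"travel":[0,0,0.2],"dr":[0,0,0]},{"travel":[0,0,0.2],"dr":[0,0,0]},{"travel":[0,0,0.2],"dr":[0,0,0]},{"travel":[0,0,0],"dr":[0,0,0]},{"travel":[0,0,0],"dr":[0,0,0]}]'
python3 -m handwheel '[{"travel":[0,0,0],"dr":[0,0,0]},{"travel":[0,0,0],"dr":[0,0,0]}]'; python3 -c "
from bench import ctrl;print(ctrl.get_obs()['eef_pos'],ctrl.get_obs()['wrist_force'])"; python3 look.py w2
```

```text
time_s: 2.98
eef_pos: [0.4693, 0.1214, 0.0995]
eef_rot: [-0.003, -0.185, 0.983, -0.0]
wrist_force: [0.6, -0.6, 0.8]
opening: 0.002
time_s: 3.15
eef_pos: [0.47, 0.1214, 0.1014]
eef_rot: [-0.003, -0.184, 0.983, -0.001]
wrist_force: [-0.1, 0.5, 0.8]
opening: 0.002
[0.47004255 0.12135157 0.10137279] [-0.11943258  0.47993374  0.75916685]
3.15 [0.47   0.1214 0.1014] [-0.1194  0.4799  0.7592]
[[-0.9325 -0.3612 -0.0059]
 [-0.3612  0.9325 -0.0022]
 [ 0.0063  0.0001 -1.    ]]
[ 88.1171 266.0319] 5293 [ 46 231  88  73] [0.505  0.0131]
[202.1402 267.8691] 5599 [163 230  81  78] [0.4859 0.0651]
[322.7346 411.613 ] 55745 [ 10 230 628 250] [0.544  0.1504]
[  6.7677 272.3511] 917 [  0 232  23  73] [ 0.5226 -0.0233]
[420.9305 274.0214] 1497 [399 250  49  48] [0.4505 0.1659]
```

View pics/w2.png

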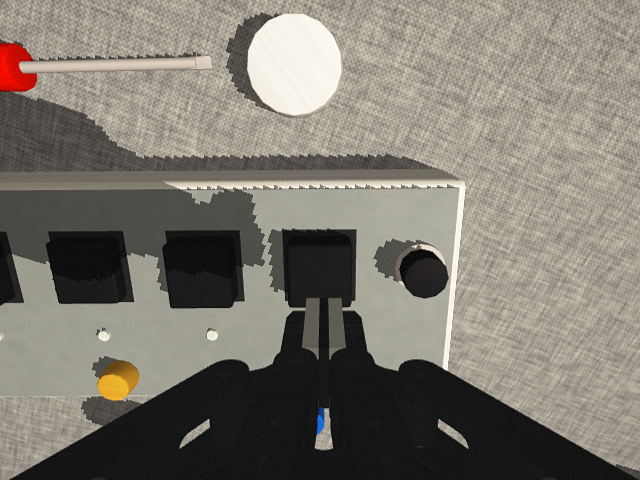

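The fingers are over key 1, with its top centred at about (319,268), roughly 5 mm towards the robot from the TCP. I correct for that and descend.

```bash
python3 -m handwheel '[{"travel":[0.033,-0.01,0.1],"dr":[0,0,0]},{"travel":[0,0,0.1],"dr":[0,0,0]},{"travel":[0,0,0],"dr":[0,0,0]},{"travel":[0,0,0],"dr":[0,0,0]},{"travel":[0,0,0],"dr":[0,0,0]}]'; python3 -c "
from bench import ctrl;print(ctrl.get_obs()['eef_pos'],ctrl.get_obs()['wrist_force'])"
```

```text
time_s: 3.62
eef_pos: [0.4733, 0.1177, 0.0798]
eef_rot: [0.005, -0.183, 0.983, -0.002]
wrist_force: [0.3, 0.6, 0.7]
opening: 0.006
[0.47325757 0.11766153 0.0797745 ] [0.27084377 0.57533511 0.66278553]
```

```bash
python3 -m handwheel '[{"travel":[0.05,0.02,0.04],"dr":[0,0,0]},{"travel":[0,0,0],"dr":[0,0,0]},{"travel":[0,0,0],"dr":[0,0,0]}]'; python3 -m handwheel '[{"travel":[0,0,0.02],"dr":[0,0,0]},{"travel":[0,0,0.02],"dr":[0,0,0]},{"travel":[0,0,0],"dr":[0,0,0]}]';python3 -c "
from bench import ctrl;print(ctrl.get_obs()['eef_pos'],ctrl.get_obs()['wrist_force'])"
```

```text
time_s: 3.87
eef_pos: [0.4668, 0.1178, 0.0762]
eef_rot: [0.008, -0.183, 0.983, -0.003]
wrist_force: [0.3, 0.2, 0.6]
opening: -0.001
time_s: 4.12
eef_pos: [0.4671, 0.1179, 0.0705]
eef_rot: [0.008, -0.183, 0.983, -0.003]
wrist_force: [-0.2, 0.6, -1.5]
opening: 0.001
[0.46712684 0.11791754 0.07047971] [-0.17017852  0.58401311 -1.52745633]
```

```bash
python3 -m handwheel '[{"travel":[0,0,0.02],"dr":[0,0,0]},{"travel":[0,0,0.02],"dr":[0,0,0]},{"travel":[0,0,0],"dr":[0,0,0]}]'; python3 -m handwheel '[{"travel":[0,0,0.01],"dr":[0,0,0]},{"travel":[0,0,0.01],"dr":[0,0,0]},{"travel":[0,0,0],"dr":[0,0,0]}]'
```

```text
time_s: 4.37
eef_pos: [0.4672, 0.1179, 0.0636]
eef_rot: [0.008, -0.183, 0.983, -0.003]
wrist_force: [-0.0, -0.5, 0.4]
opening: 0.001
time_s: 4.62
eef_pos: [0.4673, 0.1179, 0.0601]
eef_rot: [0.008, -0.183, 0.983, -0.003]
wrist_force: [-0.3, -0.0, 1.7]
opening: 0.001
```

```bash
python3 -m handwheel '[{"travel":[0,0,0.01],"dr":[0,0,0]},{"travel":[0,0,0],"dr":[0,0,0]}]';  python3 -m handwheel '[{"travel":[0,0,0],"dr":[0,0,0]}]'
```

```text
time_s: 4.78
eef_pos: [0.4674, 0.1179, 0.0586]
eef_rot: [0.008, -0.183, 0.983, -0.003]
wrist_force: [-0.9, -0.4, 1.3]
opening: -0.001
time_s: 4.87
eef_pos: [0.4674, 0.1179, 0.0587]
eef_rot: [0.008, -0.183, 0.983, -0.003]
wrist_force: [-1.7, -0.0, 1.7]
opening: 0.002
```

Key 1 is tapped: about 2.3 mm down at 1.7 N. On to key 2.

```bash
python3 -m handwheel '[{"travel":[0,0,-0.05],"dr":[0,0,0]},{"travel":[0,0,-0.05],"dr":[0,0,0]},{"travel":[0,0,0],"dr":[0,0,0]},{"travel":[0,-0.1,0],"dr":[0,0,0]},{"travel":[0,-0.1,0],"dr":[0,0,0]},{"travel":[0,-0.1,0],"dr":[0,0,0]},{"travel":[0,-0.1,0],"dr":[0,0,0]},{"travel":[0,0,0],"dr":[0,0,0]},{"travel":[0,0,0],"dr":[0,0,0]}]'
```

```text
time_s: 5.62
eef_pos: [0.4908, 0.0605, 0.0785]
eef_rot: [0.01, -0.184, 0.983, -0.003]
wrist_force: [-0.6, -0.1, -0.1]
opening: -0.003
```

Above key 2, within 2 mm. Now down.

```bash
python3 -m handwheel '[{"travel":[0,0,0.04],"dr":[0,0,0]},{"travel":[0,0,0.04],"dr":[0,0,0]},{"travel":[0,0,0],"dr":[0,0,0]},{"travel":[0,0,0],"dr":[0,0,0]}]'; python3 -m handwheel '[{"travel":[0,0,0.015],"dr":[0,0,0]},{"travel":[0,0,0.01],"dr":[0,0,0]},{"travel":[0,0,0.01],"dr":[0,0,0]},{"travel":[0,0,0],"dr":[0,0,0]}]'
```

```text
time_s: 5.95
eef_pos: [0.4901, 0.0622, 0.0653]
eef_rot: [0.01, -0.184, 0.983, -0.003]
wrist_force: [-0.8, -0.1, 0.6]
opening: 0.001
time_s: 6.28
eef_pos: [0.4897, 0.0631, 0.0592]
eef_rot: [0.01, -0.185, 0.983, -0.003]
wrist_force: [-0.6, -1.5, 1.8]
opening: -0.004
```

```bash
python3 -m handwheel '[{"travel":[0,0,0.005],"dr":[0,0,0]},{"travel":[0,0,0],"dr":[0,0,0]}]';  python3 -m handwheel '[{"travel":[0,0,0],"dr":[0,0,0]}]'; python3 -m handwheel '[{"travel":[0,0,-0.05],"dr":[0,0,0]},{"travel":[0,0,-0.05],"dr":[0,0,0]},{"travel":[0,0,0],"dr":[0,0,0]},{"travel":[0,-0.1,0],"dr":[0,0,0]},{"travel":[0,-0.1,0],"dr":[0,0,0]},{"travel":[0,-0.1,0],"dr":[0,0,0]},{"travel":[0,-0.1,0],"dr":[0,0,0]},{"travel":[0,0,0],"dr":[0,0,0]},{"travel":[0,0,0],"dr":[0,0,0]}]'
```

```text
time_s: 6.45
eef_pos: [0.4897, 0.0632, 0.0586]
eef_rot: [0.01, -0.185, 0.983, -0.003]
wrist_force: [0.0, -0.8, 1.1]
opening: -0.001
time_s: 6.53
eef_pos: [0.4897, 0.0632, 0.0586]
eef_rot: [0.01, -0.185, 0.983, -0.003]
wrist_force: [-1.0, 0.3, 1.8]
opening: -0.004
time_s: 7.28
eef_pos: [0.513, 0.0061, 0.0783]
eef_rot: [0.012, -0.186, 0.983, -0.003]
wrist_force: [0.1, -0.1, 0.8]
opening: 0.002
```

Key 2 is tapped at about 1.6 N. I come down on key 3 gradually and confirm whether it is latched: there should be no contact until about 55 mm.

```bash
python3 -m handwheel '[{"travel":[0,0,0.04],"dr":[0,0,0]},{"travel":[0,0,0.04],"dr":[0,0,0]},{"travel":[0,0,0],"dr":[0,0,0]},{"travel":[0,0,0],"dr":[0,0,0]}]'; python3 -m handwheel '[{"travel":[0,0,0.015],"dr":[0,0,0]},{"travel":[0,0,0.01],"dr":[0,0,0]},{"travel":[0,0,0.01],"dr":[0,0,0]},{"travel":[0,0,0],"dr":[0,0,0]}]'; python3 -m handwheel '[{"travel":[0,0,0.005],"dr":[0,0,0]},{"travel":[0,0,0],"dr":[0,0,0]}]'; python3 -m handwheel '[{"travel":[0,0,0],"dr":[0,0,0]}]'
```

```text
time_s: 7.62
eef_pos: [0.5123, 0.0079, 0.065]
eef_rot: [0.012, -0.186, 0.982, -0.003]
wrist_force: [-0.1, -0.1, 0.8]
opening: 0.001
time_s: 7.95
eef_pos: [0.5115, 0.0094, 0.0586]
eef_rot: [0.011, -0.187, 0.982, -0.002]
wrist_force: [0.1, -0.1, -0.1]
opening: -0.0
time_s: 8.12
eef_pos: [0.5115, 0.0095, 0.0577]
eef_rot: [0.011, -0.187, 0.982, -0.002]
wrist_force: [0.2, -0.5, 1.0]
opening: -0.001
time_s: 8.2
eef_pos: [0.5115, 0.0095, 0.0578]
eef_rot: [0.011, -0.187, 0.982, -0.002]
wrist_force: [-0.2, -0.3, 0.0]
opening: -0.001
```

There is no force at 57.8 mm, so key 3 is the latched one. I go on in steps under 1 mm until contact.

```bash
for i in 1; do python3 -m handwheel '[{"travel":[0,0,0.01],"dr":[0,0,0]},{"travel":[0,0,0],"dr":[0,0,0]},{"travel":[0,0,0],"dr":[0,0,0]}]'; done; python3 -m handwheel '[{"travel":[0,0,0.005],"dr":[0,0,0]},{"travel":[0,0,0],"dr":[0,0,0]},{"travel":[0,0,0],"dr":[0,0,0]}]'; python3 -m handwheel '[{"travel":[0,0,0],"dr":[0,0,0]}]'
```

```text
time_s: 8.45
eef_pos: [0.5119, 0.0093, 0.0564]
eef_rot: [0.011, -0.187, 0.982, -0.002]
wrist_force: [1.0, 0.4, 0.6]
opening: 0.001
time_s: 8.7
eef_pos: [0.512, 0.0092, 0.0557]
eef_rot: [0.011, -0.187, 0.982, -0.002]
wrist_force: [0.1, -0.2, -0.2]
opening: 0.002
time_s: 8.78
eef_pos: [0.512, 0.0092, 0.0556]
eef_rot: [0.011, -0.187, 0.982, -0.002]
wrist_force: [0.8, -0.6, 0.3]
opening: -0.001
```

```bash
python3 -m handwheel '[{"travel":[0,0,0.005],"dr":[0,0,0]},{"travel":[0,0,0],"dr":[0,0,0]}]';python3 -m handwheel '[{"travel":[0,0,0],"dr":[0,0,0]}]'; python3 -m handwheel '[{"travel":[0,0,0.005],"dr":[0,0,0]},{"travel":[0,0,0],"dr":[0,0,0]}]'; python3 -m handwheel '[{"travel":[0,0,0],"dr":[0,0,0]}]'
```

```text
time_s: 8.95
eef_pos: [0.5121, 0.0092, 0.0551]
eef_rot: [0.011, -0.187, 0.982, -0.002]
wrist_force: [-1.1, 0.1, 2.8]
opening: -0.003
time_s: 9.03
eef_pos: [0.5121, 0.0092, 0.0552]
eef_rot: [0.011, -0.187, 0.982, -0.002]
wrist_force: [-1.4, -1.2, 1.1]
opening: -0.001
time_s: 9.2
eef_pos: [0.5121, 0.0092, 0.0547]
eef_rot: [0.011, -0.187, 0.982, -0.002]
wrist_force: [-0.8, 1.0, 3.2]
opening: 0.004
time_s: 9.28
eef_pos: [0.5121, 0.0092, 0.0548]
eef_rot: [0.011, -0.187, 0.982, -0.002]
wrist_force: [-0.9, 0.5, 3.1]
opening: -0.001
```

Key 3 meets the fingers at 55 mm with about 3 N, and it has not moved. Up and over to key 4.

```bash
python3 -m handwheel '[{"travel":[0,0,-0.06],"dr":[0,0,0]},{"travel":[0,0,-0.06],"dr":[0,0,0]},{"travel":[0,0,0],"dr":[0,0,0]},{"travel":[0,-0.1,0],"dr":[0,0,0]},{"travel":[0,-0.1,0],"dr":[0,0,0]},{"travel":[0,-0.1,0],"dr":[0,0,0]},{"travel":[0,-0.1,0],"dr":[0,0,0]},{"travel":[0,0,0],"dr":[0,0,0]},{"travel":[0,0,0],"dr":[0,0,0]}]'; python3 -m handwheel '[{"travel":[0,0,0.035],"dr":[0,0,0]},{"travel":[0,0,0.03],"dr":[0,0,0]},{"travel":[0,0,0],"dr":[0,0,0]},{"travel":[0,0,0],"dr":[0,0,0]}]'
```

```text
time_s: 10.03
eef_pos: [0.5363, -0.0508, 0.0767]
eef_rot: [0.013, -0.187, 0.982, -0.003]
wrist_force: [0.0, 0.5, 0.3]
opening: 0.0
time_s: 10.37
eef_pos: [0.5357, -0.0502, 0.0653]
eef_rot: [0.012, -0.187, 0.982, -0.003]
wrist_force: [0.3, 0.6, 0.6]
opening: 0.006
```

```bash
python3 -m handwheel '[{"travel":[0,0,0.015],"dr":[0,0,0]},{"travel":[0,0,0.01],"dr":[0,0,0]},{"travel":[0,0,0.01],"dr":[0,0,0]},{"travel":[0,0,0],"dr":[0,0,0]}]'; python3 -m handwheel '[{"travel":[0,0,0.004],"dr":[0,0,0]},{"travel":[0,0,0],"dr":[0,0,0]}]';  python3 -m handwheel '[{"travel":[0,0,0],"dr":[0,0,0]}]'
```

```text
time_s: 10.7
eef_pos: [0.5354, -0.0492, 0.0593]
eef_rot: [0.012, -0.188, 0.982, -0.003]
wrist_force: [-0.6, -0.5, 2.4]
opening: -0.001
time_s: 10.87
eef_pos: [0.5355, -0.0492, 0.0589]
eef_rot: [0.012, -0.188, 0.982, -0.003]
wrist_force: [-1.0, -0.8, 2.4]
opening: -0.001
time_s: 10.95
eef_pos: [0.5355, -0.0492, 0.059]
eef_rot: [0.012, -0.188, 0.982, -0.003]
wrist_force: [-0.4, -0.6, 2.7]
opening: 0.003
```

Key 4 is tapped. I go back to key 3 and press it down.

```bash
python3 -m handwheel '[{"travel":[0,0,-0.06],"dr":[0,0,0]},{"travel":[0,0,-0.06],"dr":[0,0,0]},{"travel":[0,0,0],"dr":[0,0,0]},{"travel":[0,0.1,0],"dr":[0,0,0]},{"travel":[0,0.1,0],"dr":[0,0,0]},{"travel":[0,0.1,0],"dr":[0,0,0]},{"travel":[0,0.1,0],"dr":[0,0,0]},{"travel":[0,0,0],"dr":[0,0,0]},{"travel":[0,0,0],"dr":[0,0,0]}]'; python3 -m handwheel '[{"travel":[0,0,0.05],"dr":[0,0,0]},{"travel":[0,0,0.05],"dr":[0,0,0]},{"travel":[0,0,0],"dr":[0,0,0]},{"travel":[0,0,0],"dr":[0,0,0]}]'
```

```text
time_s: 11.7
eef_pos: [0.5101, 0.0131, 0.0789]
eef_rot: [0.012, -0.188, 0.982, -0.002]
wrist_force: [-0.3, 0.1, 0.3]
opening: 0.003
time_s: 12.03
eef_pos: [0.5102, 0.0134, 0.0621]
eef_rot: [0.012, -0.188, 0.982, -0.002]
wrist_force: [0.4, 0.3, 0.5]
opening: 0.002
```

```bash
python3 -m handwheel '[{"travel":[0,-0.03,0],"dr":[0,0,0]},{"travel":[0,0,0.02],"dr":[0,0,0]},{"travel":[0,0,0.02],"dr":[0,0,0]},{"travel":[0,0,0.02],"dr":[0,0,0]},{"travel":[0,0,0.015],"dr":[0,0,0]},{"travel":[0,0,0],"dr":[0,0,0]}]'
```

```text
time_s: 12.53
eef_pos: [0.513, 0.0075, 0.0502]
eef_rot: [0.012, -0.187, 0.982, -0.002]
wrist_force: [-2.0, 1.0, 3.7]
opening: 0.0
```

```bash
python3 -m handwheel '[{"travel":[0,0,0.008],"dr":[0,0,0]},{"travel":[0,0,0],"dr":[0,0,0]}]'; python3 -m handwheel '[{"travel":[0,0,-0.1],"dr":[0,0,0]},{"travel":[0,0,-0.2],"dr":[0,0,0]},{"travel":[0,0,-0.2],"dr":[0,0,0]},{"travel":[0,0,-0.2],"dr":[0,0,0]},{"travel":[0,0,-0.1],"dr":[0,0,0]},{"travel":[0,0,0],"dr":[0,0,0]},{"travel":[0,0,0],"dr":[0,0,0]},{"travel":[0,0,0],"dr":[0,0,0]}]'
python3 look.py w3; python3 - <<'E'
from bench import viewer; from h import *
im=viewer.camera("side")[:,:,::-1]; cv2.imwrite("pics/side1.png",im)
for b in blobs(im,(250,205,360,268)): print(b[0],b[1],b[2])
cv2.imwrite("pics/both.png",np.hstack([cv2.resize(im[190:310,220:420],(400,240)),cv2.resize(cv2.imread("pics/w3.png"),(400,240))]))
E
```

```text
time_s: 12.7
eef_pos: [0.513, 0.0075, 0.0493]
eef_rot: [0.012, -0.187, 0.982, -0.002]
wrist_force: [-1.5, 0.7, 3.8]
opening: -0.0
time_s: 13.37
eef_pos: [0.5095, 0.0066, 0.1718]
eef_rot: [0.012, -0.186, 0.982, -0.002]
wrist_force: [-1.1, 0.4, 0.0]
opening: 0.007
13.3667 [0.5095 0.0066 0.1718] [-1.051   0.4195  0.0381]
[[-0.9302 -0.3662  0.0236]
 [-0.3663  0.9305  0.0001]
 [-0.022  -0.0086 -0.9997]]
[234.6739 232.4448] 2873 [208 204  58  58] [ 0.5316 -0.0475]
[322.1805 232.6774] 2886 [296 204  54  58] [0.5106 0.006 ]
[407.0785 232.6932] 2549 [382 204  58  58] [0.4902 0.0577]
[488.8035 225.588 ] 1415 [467 204  66  58] [0.4663 0.1048]
[572.2248 232.156 ] 436 [561 220  37  34] [0.4503 0.1574]
[ 47.6537 298.4788] 589 [ 32 286  32  26] [ 0.6263 -0.1548]
[ 97.2409 305.1807] 548 [ 83 293  30  26] [ 0.6187 -0.1214]
[323.1285 425.34  ] 50923 [ 10 299 627 181] [0.6586 0.0647]
[262.02325581 219.51162791] 43 [259 216   7   8]
[279.81764706 228.28823529] 170 [271 221  18  15]
[300.65934066 236.80769231] 182 [292 229  18  16]
[322.11827957 245.83333333] 186 [313 238  18  16]
[344.46192893 255.02030457] 197 [336 247  18  17]
```

View pics/both.png

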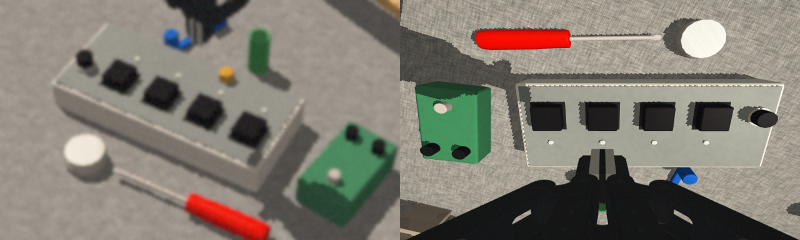

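All four keys stand level. Key 3's blob in the side view grew from 161 to 186 px, and its top edge rose 2 px to line up with its neighbours. The bystanders stand where they were and the hand is 17 cm up, touching nothing, so I hand in.

```bash
python3 -c "
from bench import ctrl;print(ctrl.hand_in())"
```

```text
the job is handed in; nothing more can be done
None
```

I tapped keys 1 to 4 in order from the knob end, pressed the latched one (key 3) down until it let go, and handed in at about 13.5 s. The hand-in gives no verdict.

- **Taps:** the wrist force was about 1.3–1.8 N on keys 1 and 2 and about 2.4–2.7 N on key 4, with those keys at most 2.5 mm down. Key 3 first met the fingers at 55 mm, confirming it as the latched one. The tap there read about 3 N, slightly over the 2.8 N limit you gave, though the key stayed latched.
- **Release:** I pressed key 3 down to about 49 mm. The side view afterwards shows it about 2 px higher, level with its neighbours.
- **End state:** the hand is clear at 17 cm with no vertical force. The other things in view stand where they were. I did not re-measure the bottle or the spray can, but the arm passed well above bottle height.

Measured forces carry about 1 N of noise, and I judged the key heights from images rather than measuring them directly.

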